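# Seat the sharpening stone in its board

### The job

Get the carver's sharpening board ready for honing: with the fingertips, push the round sharpening stone along the face of the board and over the rim of the round recess until it drops in and lies flat on the recess floor. Only push it: do not pick it up, turn it over or let it slide off the board. Leave the slip stone, the half-carved animal, the gouge and the mallet where they are.

Things in the scene. Friction and masses are not known exactly. Their poses are not given: they have to be found in the camera images.
- stone: The loose round two-grit sharpening stone: a disc 76 mm in diameter and 14 mm thick, about 0.16 kg (it varies), dark grey, a little lighter above. It starts lying flat on the board's bare wooden face, to the left or right of the recess and wholly clear of it, and slides freely. Origin: centre of its underside; z up through the disc.
- board: Beech sharpening board, fixed to the bench; bare flat face 30 mm above the bench. Origin: on the bench under the recess centre; x across it (away from the robot at yaw 0), y along its 340 mm length, z up. It spans x -80 to +135 mm, y -170 to +170 mm. A brown leather strop, 3 mm thick, is glued on the face along its far edge (x +86 to +134 mm).
- recess (a point): Centre of the mouth of the round blind recess in the board, level with the board's face (30 mm above the bench); axes as the board's. The recess is 80 mm in diameter and 8 mm deep, with an upright wall, a 1 mm chamfered rim and a flat floor: a seated stone has 2 mm of play all round and stands 6 mm proud of the face.
- slip_stone: Bystander: a loose grey wedge-shaped slip stone, 100 x 35 x 11 mm, one long edge thick and round, the other thin, lying on the board's bare face on the other side of the recess from the round stone. Origin: centre of its underside; x along its length.
- carving: Bystander: a half-carved four-legged animal of pale basswood, about 170 x 44 x 105 mm, standing on the bench to the robot's left of the board. Origin: on the bench between its feet; its head points to -x.
- gouge: Bystander: a carving gouge lying on the bench to the robot's right of the board, 255 mm long, wooden handle 27 mm thick towards -x, steel blade towards +x. Origin: on the bench under the ferrule; x along it.
- mallet: Bystander: a round carver's mallet of dark wood standing on its head on the bench to the robot's left, handle up, 92 mm in diameter and 225 mm high. Origin: centre of its underside.
There are look-alikes about, which are no part of the job. What is meant by the stone is not orange, pink or red, and is the smaller of those in its own colour.

How it is judged:
By the outcome, as a careful person would: the job done as asked, in the order asked, and still so for the second after the job is handed in, with the robot touching nothing.
It also fails if it takes over 38 s, if anything falls off the work surface, if the arm or the gripper's body presses on something with over 40 N, if the wrist force passes 120 N, or if a joint passes its speed limit or range.

### The arm

A 6-joint arm with a two-finger parallel gripper is mounted at the origin on the work surface. World frame = base frame: x ahead of the robot, y to its left, z up, the work surface at z = 0. Lengths are in m, angles in degrees, forces in N, time in s.
With the tool pointing down it reaches from about 0.3 to 0.75 m from the base axis. Payload 8.5 kg.
Tool frame: the origin (TCP) lies between the finger pads; the fingertips stand 17 mm ahead of it and the grasp point (between the pads) lies 2 mm behind it (env.tip_reach is the distance from the TCP to the fingertips, in m); z points along the fingers, y is the line along which they close (so a half turn about z gives the same grasp; the last joint's range is limited). The gripper opens to 85 mm and grips with 20 to 120 N. Pads are 22 mm wide; open, the fingers measure 114 mm over their backs; the gripper's body (76 mm by 85 mm) begins 54 mm behind the grasp point. The pads swing forward as they close: fully open they stand 13 mm farther back than shut.
Start: joints at [-84.242, 21.807, 74.336, -0, 83.858, -12.336], TCP at [0.171, -0.523, 0.248] pointing down, gripper open.
Joint ranges: [-178.18, 178.18], [-50.72, 133.34], [12.68, 142.11], [-81.47, 261.47], [9.98, 163.14], [-165.26, 165.26]. Speed limits (degrees/s): [136.94, 136.94, 180, 180, 180, 180].

### API

Orientations are given as a 3x3 rotation matrix whose columns are the frame's x, y, z axes.
In Python, from rig import env, viewer gives the robot as it stands.
- The arm moves only by the tool move_arm, never from a script. Its argument "motion" is a list of rows, each a list of 2 entries, a list of its own where there are three numbers: the shift along the tool's x, y, z normalised to -1 to 1, where 1 is 50 mm, then the turn, a rotation vector about the tool's x, y, z normalised to -1 to 1, where 1 is 8 degrees. A call has 1 to 20 rows; each row shifts and turns the commanded pose from where the row before left it, along the tool's axes as they then stand; what a row does not reach is not made up. A row lasts 1/10 s, in which the tool goes at most 50 mm and 8.59 degrees, less where a joint would pass 70% of its speed; a pose out of reach is approached as far as the arm can. A call with a number of a shift or a turn outside -1 to 1 is refused whole. A call with a gripper value outside its range is refused whole. "claw" is the closure, from 0 (fully open) to 1 (shut), set as the call begins (left out, the last holds). The fingers move at their own pace and stop on an object; "force" is the grip in N (left out, the last holds). Time passes only in rows, so rows that do not move let the fingers close. It gives the time, the measured TCP pose, the force, the opening and the grip force at its end, in the units of the state.
- env.observe(): the state, without advancing time (a new reading comes with each control period).
- viewer.get_image(name): name is "side" or "top"; returns a dict with "frame" (420x560x3 uint8, red, green, blue), "depth" (420x560 float32, m along the optical axis (not along the pixel's ray), 0 where there is no reading), "fx", "fy", "cx", "cy" (pixels), "k1" (the pictures are not rectified: a ray, as slopes to the right and down, at radius r is drawn at 1 + k1 r^2 times it, then the intrinsics apply), "eye" and "attitude" of the camera in the world. Camera axes: x right, y up, looking along -z (the intrinsics and any distortion apply to the point x, -y, -z); pixel columns grow to the right and rows downward; lengths in m; the calibration is good to about 2 mm. A picture is of the moment at which its call begins.
- env.close_job(): hands the job in; it is judged then, once.
The state is a dict: "time_s": time; "q": joint angles; "qvel": joint speeds; "joint_efforts": joint torques, N m; "position": TCP position; "tool_rot": TCP orientation; "ft_force": force on the tool from outside, world axes, zero at the start; "wrist_torque": the same for the moment, N m; "grip_width": finger opening in m; "gripper_force": force on a finger pad.
Only numpy, scipy, OpenCV 4.12 (cv2) and the standard library are available. Lean on these libraries where they do the work, as an engineer would, in place of code of your own. Each camera call takes 0.05 s, during which the arm holds its last target. There are 200 camera calls.

## Working session

There is one attempt and no reset: what is moved stays moved. The work goes in short steps, Python scripts to look and compute and a tool call to move; the robot and the scene stay as the last step left them, time stands still between calls to the robot, and variables do not carry over. Pictures are saved under pics/ and viewed, at most 10 in all, crops included, and the job is handed in when it is done.

Besides the shell and the picture viewer there is one more tool, called as name(argument=value, ...) on one line, values as JSON. move_arm: Moves the arm, as the interface text tells. Scaled input: -1 to 1 covers 50 mm each way for a shift and 8 degrees each way for a turn. Its arguments: {"type":"object","properties":{"motion":{"type":"array","items":{"type":"array"}},"claw":{"type":"number"},"force":{"type":"number"}},"required":["motion"]}

```bash
mkdir -p pics; cat > h.py <<'E'
import numpy as np, cv2
from rig import env, viewer
def shot(n,f):
    d=viewer.get_image(n); cv2.imwrite('pics/%s.png'%f,d['frame'][:,:,::-1]); np.save('pics/%s.npy'%f,d,allow_pickle=True); return d
def load(f): return np.load('pics/%s.npy'%f,allow_pickle=True).item()
def pt(d,u,v,z=None):
    K=np.array([[d['fx'],0,d['cx']],[0,d['fy'],d['cy']],[0,0,1.]])
    x,y=cv2.undistortPoints(np.array([[[u,v]]],float),K,np.array([d['k1'],0,0,0.]))[0,0]
    r=np.array(d['attitude'])@np.array([x,-y,-1.]); e=np.array(d['eye'])
    t=d['depth'][int(round(v)),int(round(u))] if z is None else (z-e[2])/r[2]
    return e+t*r
E
python3 - <<'E'
from h import *
a=shot('top','t0');b=shot('side','s0')
for d in(a,b): print({k:v for k,v in d.items() if k not in('frame','depth')})
s=env.observe();print(s['position'],s['tool_rot'],s['time_s'],env.tip_reach)
E
```

```text
{'fx': 432.90940504104617, 'fy': 432.90940504104617, 'cx': 282.70437395225485, 'cy': 210.38296592770516, 'k1': -0.008317053445855985, 'eye': array([ 0.46290489, -0.01854733,  1.07755777]), 'attitude': array([[ 1.81385415e-02,  9.90429039e-01, -1.36825848e-01],
       [-9.99835121e-01,  1.78514321e-02, -3.32520579e-03],
       [-8.50843029e-04,  1.36863603e-01,  9.90589537e-01]])}
{'fx': 494.28157296326043, 'fy': 494.28157296326043, 'cx': 286.9952676841288, 'cy': 205.45124290595953, 'k1': 0.020227028233847373, 'eye': array([ 0.34539154, -1.27393706,  0.81546718]), 'attitude': array([[ 0.98245483,  0.09367532, -0.16126825],
       [-0.18649755,  0.49849498, -0.84659401],
       [ 0.00108645,  0.86181651,  0.50721902]])}
[ 0.1707712  -0.52255334  0.24778601] [[ 9.50560415e-01  3.10539652e-01 -1.45528744e-04]
 [ 3.10539569e-01 -9.50559543e-01  1.31568619e-03]
 [ 2.70238996e-04 -1.29583165e-03 -9.99999124e-01]] 0.1 0.017
```

View pics/t0.png

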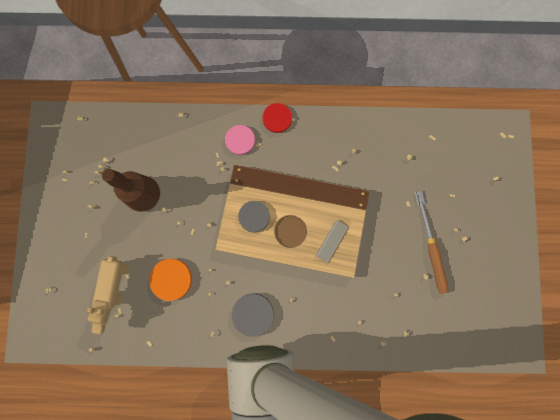

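View pics/s0.png

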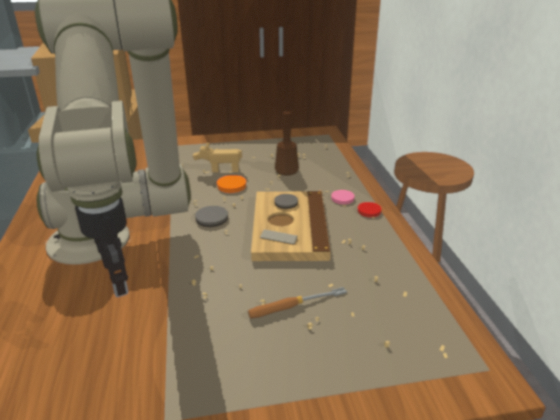

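The discs are: dark grey on the board at top (254,216), larger grey on the bench (253,315), orange (171,280), pink (240,140) and red (277,118). The stone is the one at (254,216): it is grey, the smaller of the two greys, and on the board. The recess is at (291,231) and the slip stone at (332,241).

```bash
python3 - <<'E'
from h import *
d=load('t0'); c=d['frame'][155:285,205:380,::-1]
cv2.imwrite('pics/c0.png',cv2.resize(c,None,fx=4.5,fy=4.5,interpolation=cv2.INTER_CUBIC))
E
```

```text
(no output)
```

View pics/c0.png

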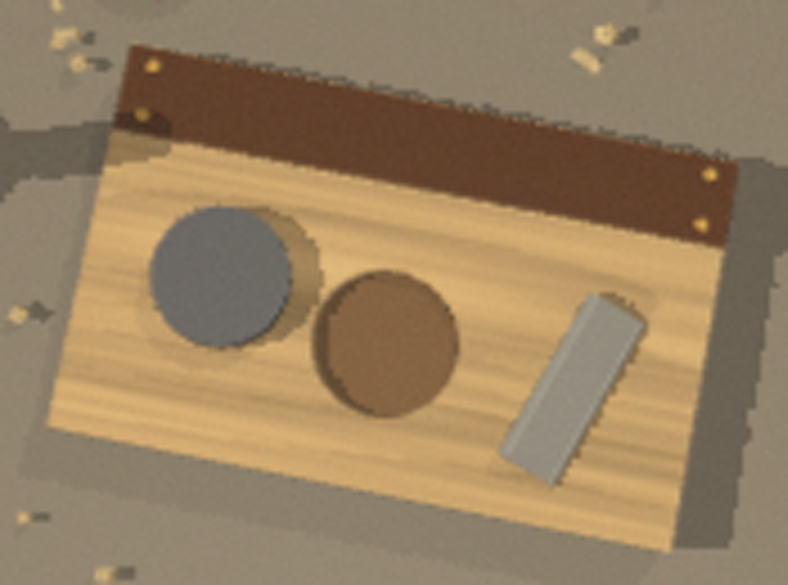

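The crop confirms it. The stone's top is centred at crop (221,277), the recess mouth at (386,343), and the slip stone's nearest corner is at (502,455), with its upper-left one at (599,290).

```bash
python3 - <<'E'
from h import *
d=load('t0')
f=lambda x,y,z=None:pt(d,205+(x+.5)/4.5-.5,155+(y+.5)/4.5-.5,z)
S=f(221,277,.044);R=f(386,343.5,.030)
print('S',S,f(221,277),'R',R,f(386,343))
for n,p in dict(s1=(599,290),s2=(502,455),bl=(48,427),br=(670,551),s_left=(150,277),s_right=(292,277)).items():print(n,f(*p,.035))
print('board depth',f(250,400),f(480,300))
v=(R-S)[:2];L=np.linalg.norm(v);print(L,v/L,np.degrees(np.arctan2(v[1],v[0])))
a=f(48,427,.03);b=f(670,551,.03);w=b-a;print('board y ang',np.degrees(np.arctan2(w[1],w[0])),np.linalg.norm(w))
s=env.observe();T=s['tool_rot']; print(np.degrees(np.arctan2(T[1,0],T[0,0])))
E
```

```text
S [0.59036405 0.05438534 0.044     ] [0.59035736 0.05438151 0.04405423] R [ 0.5575695  -0.03459102  0.03      ] [ 0.55873211 -0.0347375   0.02015524]
s1 [ 0.58808981 -0.14880158  0.035     ]
s2 [ 0.49867825 -0.0972213   0.035     ]
bl [0.50914937 0.14517213 0.035     ]
br [ 0.44970858 -0.18650127  0.035     ]
s_left [0.59078256 0.09331413 0.035     ]
s_right [0.59216487 0.01673376 0.035     ]
board depth [0.52595576 0.03811152 0.02755819] [ 0.58195859 -0.0849912   0.03110467]
0.09482760533649208 [-0.34583327 -0.93829598] -110.23266970889486
board y ang -100.16039180288958 0.3385736554640826
18.091751091750112
```

move_arm(motion=[[[0,0,0],[0,0,-1]],[[0,0,0],[0,0,-1]],[[0,0,0],[0,0,-1]],[[0,0,0],[0,0,-1]],[[0,0,0],[0,0,-1]],[[0,0,0],[0,0,-1]],[[0,0,0],[0,0,-0.46]],[[0,0,0],[0,0,0]]], claw=0.5, force=20)

```text
time_s: 0.9
position: [0.1708, -0.5226, 0.248]
tool_rot: [[0.345, 0.938, -0.0], [0.938, -0.345, 0.001], [0.001, -0.0, -1.0]]
ft_force: [-0.7, -0.1, -0.8]
grip_width: 0.0426
gripper_force: 0.0
```

```bash
cat >> h.py <<'E'
def to(p):
    s=env.observe();T=np.array(s['tool_rot']);P=np.array(s['position'])
    print('P',P.round(4),'yaw',np.degrees(np.arctan2(T[1,0],T[0,0])).round(2),'z',T[:,2].round(4),'w',s['grip_width'],'t',s['time_s'],'F',np.round(s['ft_force'],1))
    print('units',(T.T@(np.array(p)-P)/.05).round(3))
E
python3 -c "
from h import *
to([.610,.109,.248])"
```

```text
P [ 0.1708 -0.5226  0.248 ] yaw 69.8 z [-1.e-04  8.e-04 -1.e+00] w 0.04255678141013285 t 0.9 F [-0.7 -0.1 -0.8]
units [1.4889e+01 3.8810e+00 9.0000e-03]
```

move_arm(motion=[[[0.4,0.1,0],[0,0,0]],[[0.8,0.21,0],[0,0,0]],[[0.8,0.21,0],[0,0,0]],[[0.8,0.21,0],[0,0,0]],[[0.8,0.21,0],[0,0,0]],[[0.8,0.21,0],[0,0,0]],[[0.8,0.21,0],[0,0,0]],[[0.8,0.21,0],[0,0,0]],[[0.8,0.21,0],[0,0,0]],[[0.8,0.21,0],[0,0,0]],[[0.8,0.21,0],[0,0,0]],[[0.8,0.21,0],[0,0,0]],[[0.8,0.21,0],[0,0,0]],[[0.8,0.21,0],[0,0,0]],[[0.8,0.21,0],[0,0,0]],[[0.8,0.21,0],[0,0,0]],[[0.8,0.21,0],[0,0,0]],[[0.8,0.21,0],[0,0,0]],[[0.8,0.21,0],[0,0,0]],[[0.09,0,0],[0,0,0]]])

```text
time_s: 2.9
position: [0.6115, 0.1121, 0.2472]
tool_rot: [[0.344, 0.939, -0.001], [0.939, -0.344, 0.001], [0.001, -0.001, -1.0]]
ft_force: [-0.7, 0.0, -0.1]
grip_width: 0.0428
gripper_force: 0.0
```

```bash
python3 -c "
from h import *
to([.610,.109,.100])"
```

```text
P [0.6115 0.1121 0.2472] yaw 69.86 z [-7.e-04  8.e-04 -1.e+00] w 0.042789681924206846 t 2.9 F [-0.7  0.  -0.1]
units [-0.07  -0.005  2.943]
```

move_arm(motion=[[[-0.06,0,0.5],[0,0,0]],[[0,0,0.8],[0,0,0]],[[0,0,0.8],[0,0,0]],[[0,0,0.8],[0,0,0]],[[0,0,0.5],[0,0,0]],[[0,0,0.14],[0,0,0]],[[0,0,0],[0,0,0]]])

```text
time_s: 3.6
position: [0.609, 0.1056, 0.071]
tool_rot: [[0.347, 0.938, -0.001], [0.938, -0.347, -0.0], [-0.001, -0.001, -1.0]]
ft_force: [0.5, 0.1, 0.3]
grip_width: 0.0427
gripper_force: 0.0
```

```bash
python3 - <<'E'
from h import *
to([.610,.109,.053])
b=shot('side','s1');a=shot('top','t1')
c=cv2.resize(b['frame'][140:270,235:345,::-1],None,fx=4.5,fy=4.5,interpolation=cv2.INTER_CUBIC)
e=cv2.resize(a['frame'][155:285,205:270,::-1],None,fx=4.5,fy=4.5,interpolation=cv2.INTER_CUBIC)
cv2.imwrite('pics/c1.png',np.hstack([c,e]))
E
```

```text
P [0.609  0.1056 0.071 ] yaw 69.7 z [-1.3e-03 -1.0e-04 -1.0e+00] w 0.04265259882247874 t 3.6 F [0.5 0.1 0.3]
units [ 0.072 -0.004  0.361]
```

View pics/c1.png

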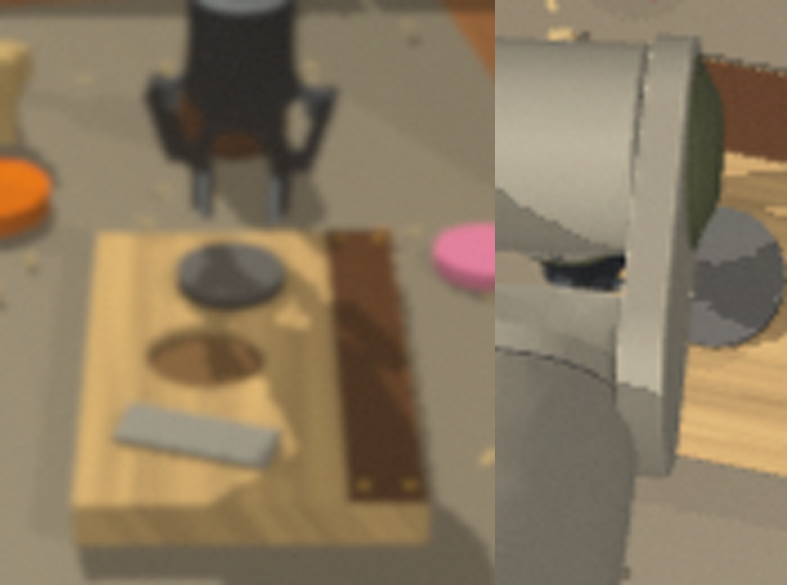

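Side view: fingertips end at crop (205,213) and (277,218), behind the stone (230,271). The recess mouth is at (206,357), and the fingers are still above the board.

```bash
python3 - <<'E'
from h import *
d=load('s1')
f=lambda x,y,z=None:pt(d,235+(x+.5)/4.5-.5,140+(y+.5)/4.5-.5,z)
for p in [(205,208),(205,203),(277,211),(277,206)]: print(f(*p))
print(f(205,213,.053),f(277,218,.053))
print('S',f(230,270,.044),'R',f(206,357,.03))
E
```

```text
[0.58529033 0.10282843 0.06600208]
[0.58611613 0.10742768 0.06754217]
[0.63517733 0.0907939  0.0649886 ]
[0.63449454 0.08778213 0.07067187]
[0.58811874 0.11920206 0.053     ] [0.637661   0.10220145 0.053     ]
S [0.59349061 0.04997058 0.044     ] R [ 0.56083468 -0.03751818  0.03      ]
```

move_arm(motion=[[[0,0.05,0.2],[0,0,0]],[[0,0,0.16],[0,0,0]],[[0,0,0.08],[0,0,0]],[[0,0,0.05],[0,0,0]],[[0,0,0.03],[0,0,0]],[[0,0,0],[0,0,0]]])

```text
time_s: 4.3
position: [0.6116, 0.1051, 0.0455]
tool_rot: [[0.346, 0.938, 0.0], [0.938, -0.346, 0.0], [0.0, 0.0, -1.0]]
ft_force: [0.9, 0.2, -0.3]
grip_width: 0.0429
gripper_force: 0.0
```

```bash
python3 - <<'E'
from h import *
R=np.array([.5592,-.0361]);u=np.array([-.348,-.937])
to([*(R-u*.0425),.045])
E
```

```text
P [0.6116 0.1051 0.0455] yaw 69.78 z [ 2.e-04  0.e+00 -1.e+00] w 0.0428754475506144 t 4.3 F [ 0.9  0.2 -0.3]
units [-2.163 -0.005  0.009]
```

move_arm(motion=[[[-0.1,0,0],[0,0,0]],[[-0.1,0,0],[0,0,0]],[[-0.1,0,0],[0,0,0]],[[-0.1,0,0],[0,0,0]],[[-0.1,0,0],[0,0,0]],[[-0.1,0,0],[0,0,0]],[[-0.1,0,0],[0,0,0]],[[-0.1,0,0],[0,0,0]],[[-0.1,0,0],[0,0,0]],[[-0.1,0,0],[0,0,0]],[[-0.1,0,0],[0,0,0]],[[-0.1,0,0],[0,0,0]],[[-0.1,0,0],[0,0,0]],[[-0.1,0,0],[0,0,0]],[[-0.1,0,0],[0,0,0]],[[0,0,0],[0,0,0]]])

```text
time_s: 5.9
position: [0.5854, 0.034, 0.0453]
tool_rot: [[0.346, 0.938, -0.0], [0.938, -0.346, -0.0], [-0.0, -0.0, -1.0]]
ft_force: [0.4, 0.4, -0.5]
grip_width: 0.0425
gripper_force: 0.0
```

```bash
python3 - <<'E'
from h import *
R=np.array([.5592,-.0361]);u=np.array([-.348,-.937])
to([*(R-u*.0425),.045])
b=shot('side','s2')
cv2.imwrite('pics/c2.png',cv2.resize(b['frame'][160:265,235:345,::-1],None,fx=5,fy=5,interpolation=cv2.INTER_CUBIC))
E
```

```text
P [0.5854 0.034  0.0453] yaw 69.74 z [-3.e-04 -2.e-04 -1.e+00] w 0.04252768967711397 t 5.9 F [ 0.4  0.4 -0.5]
units [-0.648 -0.004  0.006]
```

View pics/c2.png

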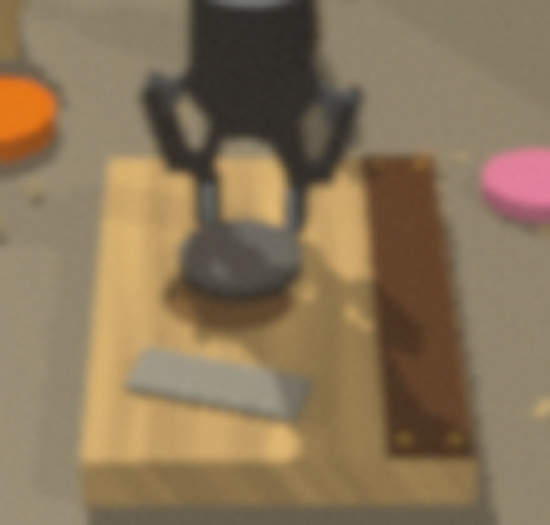

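The stone is cradled by both fingers at crop (240,258), on the line to the recess (229,297). Next I push on slowly.

move_arm(motion=[[[-0.07,0,0],[0,0,0]],[[-0.07,0,0],[0,0,0]],[[-0.07,0,0],[0,0,0]],[[-0.07,0,0],[0,0,0]],[[-0.06,0,0],[0,0,0]],[[-0.05,0,0],[0,0,0]],[[-0.05,0,0],[0,0,0]],[[-0.04,0,0],[0,0,0]],[[-0.04,0,0],[0,0,0]],[[-0.03,0,0],[0,0,0]],[[-0.03,0,0],[0,0,0]],[[-0.03,0,0],[0,0,0]],[[-0.03,0,0],[0,0,0]],[[0,0,0],[0,0,0]],[[0,0,0],[0,0,0]]])

```text
time_s: 7.45
position: [0.5745, 0.0046, 0.0453]
tool_rot: [[0.346, 0.938, -0.0], [0.938, -0.346, -0.0], [-0.0, -0.0, -1.0]]
ft_force: [0.3, 0.4, 0.3]
grip_width: 0.0425
gripper_force: 0.0
```

```bash
python3 - <<'E'
from h import *
R=np.array([.5592,-.0361]);u=np.array([-.348,-.937])
to([*(R-u*.0425),.045])
b=shot('side','s3')
cv2.imwrite('pics/c3.png',cv2.resize(b['frame'][160:265,235:345,::-1],None,fx=5,fy=5,interpolation=cv2.INTER_CUBIC))
E
```

```text
P [0.5745 0.0046 0.0453] yaw 69.77 z [-1.e-04 -1.e-04 -1.e+00] w 0.042476642299053576 t 7.45 F [0.3 0.4 0.3]
units [-0.02  -0.004  0.006]
```

View pics/c3.png

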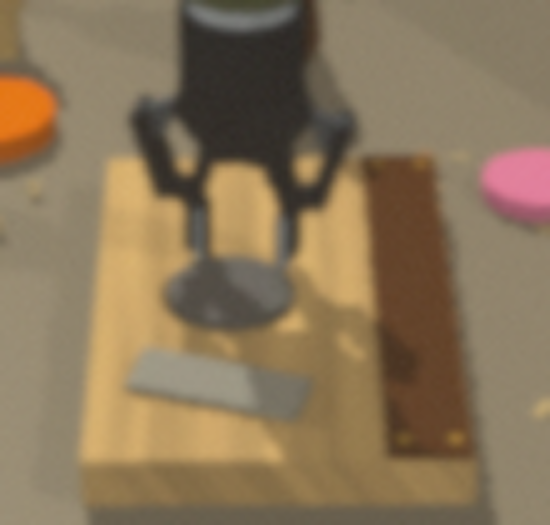

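The stone now fills the recess at crop (230,293) and looks low. I'll check its top plane from depth.

```bash
cat >> h.py <<'E'
def plane(f,cx,cy,sc=5,x0=235,y0=160,hw=8,hh=4):
    d=load(f);u0=x0+cx/sc;v0=y0+cy/sc
    P=np.array([pt(d,u,v) for u in range(int(u0-hw),int(u0+hw)+1) for v in range(int(v0-hh),int(v0+hh)+1)])
    c,*_=np.linalg.lstsq(np.c_[P[:,:2]-P[:,:2].mean(0),np.ones(len(P))],P[:,2],rcond=None)
    print('ctr',P.mean(0).round(4),'slope deg',np.degrees(np.arctan(c[:2])).round(2),'z',c[2].round(4),'sd',P[:,2].std().round(4))
E
python3 - <<'E'
from h import *
plane('s3',230,292); plane('s2',240,253); plane('s3',280,440,hw=3,hh=2); plane('s3',325,250,hw=4,hh=4)
E
```

```text
ctr [ 0.5609 -0.0488  0.0404] slope deg [ -6.75 -30.92] z 0.0404 sd 0.0629
ctr [ 0.5739 -0.0098  0.0435] slope deg [ 0.05 -1.07] z 0.0435 sd 0.0018
ctr [ 0.5635 -0.1884  0.0287] slope deg [-4.74 -2.52] z 0.0287 sd 0.0015
ctr [0.6297 0.0039 0.0292] slope deg [-0.47 -1.51] z 0.0292 sd 0.0018
```

```bash
sed -i "s/    c,\*_=/    P=P[abs(P[:,2]-.036)<.02]\n    c,*_=/" h.py; python3 - <<'E'
from h import *
plane('s3',230,292)
E
```

```text
ctr [ 0.5623 -0.0407  0.0353] slope deg [-0.36 -1.68] z 0.0353 sd 0.0018
```

The top is flat at about 36 mm, so the stone is seated. I'll back off, lift clear and verify.

move_arm(motion=[[[0.2,0,0],[0,0,0]],[[0.3,0,0],[0,0,0]],[[0.3,0,-0.3],[0,0,0]],[[0,0,-0.8],[0,0,0]],[[0,0,-0.8],[0,0,0]],[[0,0,-0.8],[0,0,0]],[[0,0,-0.8],[0,0,0]],[[0,0,-0.5],[0,0,0]],[[-0.4,-0.7,0],[0,0,0]],[[-0.4,-0.8,0],[0,0,0]],[[-0.4,-0.8,0],[0,0,0]],[[0,-0.8,0],[0,0,0]],[[0,0,0],[0,0,0]],[[0,0,0],[0,0,0]]])

```text
time_s: 8.9
position: [0.4223, 0.0403, 0.246]
tool_rot: [[0.345, 0.939, 0.002], [0.939, -0.345, -0.0], [0.0, 0.002, -1.0]]
ft_force: [1.2, -0.5, -0.3]
grip_width: 0.0429
gripper_force: 0.0
```

```bash
python3 - <<'E'
from h import *
to([.5,0,.2])
b=shot('side','s4');a=shot('top','t4');plane('s4',230,292)
cv2.imwrite('pics/c4.png',np.hstack([cv2.resize(b['frame'][160:265,235:330,::-1],(380,420),interpolation=cv2.INTER_CUBIC),cv2.resize(a['frame'],(420,315))[:,:,::-1].copy() if 0 else cv2.resize(a['frame'][160:265,235:330,::-1],(380,420),interpolation=cv2.INTER_CUBIC)]))
E
```

```text
P [0.4223 0.0403 0.246 ] yaw 69.84 z [ 1.6e-03 -2.0e-04 -1.0e+00] w 0.042924361989553475 t 8.9 F [ 1.2 -0.5 -0.3]
units [-0.221  1.735  0.922]
ctr [ 0.562  -0.0409  0.0352] slope deg [-0.26 -1.29] z 0.0352 sd 0.0017
```

View pics/c4.png

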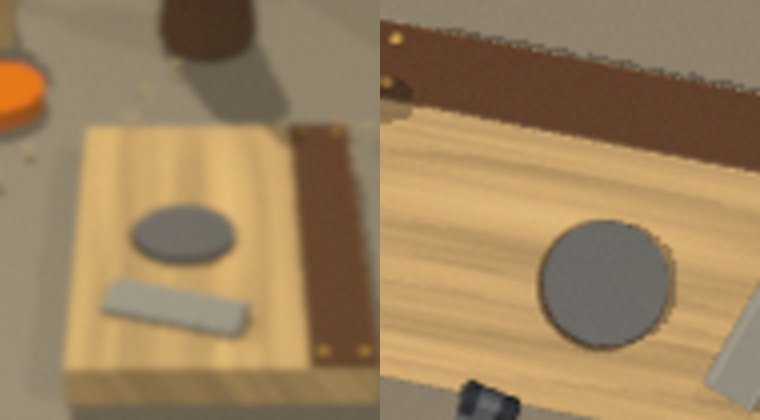

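The stone lies flat in the recess, at left (183,234) and right (605,284), with its top at 36 mm. The slip stone has not moved and the robot is clear.

```bash
python3 -c "
from rig import env
print(env.close_job())"
```

```text
the job is handed in; nothing more can be done
None
```

The round stone was pushed into the recess and lies flat on its floor, the slip stone and the other things were left alone, and the job was handed in at about 9 s (limit 38 s).

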